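# Start the recessed armour bolt by feel

### The arm

A 6-joint arm with a two-finger parallel gripper is mounted at the origin on the work surface. World frame = base frame: x ahead of the robot, y to its left, z up, the work surface at z = 0. Lengths are in m, angles in rad, forces in N, time in s.
With the tool pointing down it reaches from about 0.4 to 0.925 m from the base axis. Payload 12.5 kg.
Tool frame: the origin (TCP) lies on the centre line of the jaws, within the pads' length; the fingertips stand 11 mm ahead of it and the grasp point (between the pads) lies 8 mm behind it; z points along the fingers, y is the line along which they close (so a half turn about z gives the same grasp; the last joint's range is limited). The gripper opens to 95 mm and grips with 3 to 60 N. Pads are 20 mm wide; open, the fingers measure 119 mm over their backs; the gripper's body (75 mm by 180 mm) begins 59 mm behind the grasp point.
Start: joints at [-1.219, 0.491, 1.559, -0, 1.092, -0.106], TCP at [0.276, -0.561, 0.226] pointing down, gripper open.
Joint ranges: [-3.1, 3.1], [-0.84, 2.19], [0.05, 2.79], [-1.13, 4.28], [0.06, 2.93], [-2.69, 2.69]. Speed limits (rad/s): [2.22, 2.22, 2.79, 3.14, 3.14, 3.14].

### API

Orientations are given as a unit quaternion [w, x, y, z].
In Python, from cell import bot gives the robot as it stands. The module is installed in compiled form; this text tells all that it offers.
- The arm moves only by the tool servo_tool, never from a script. Its argument "moves" is one flat list of numbers, 7 for each row, row after row: the opening, from -1 (shut) to 1 (fully open), so that 0 is half open, then the shift along the tool's x, y, z in units of 40 mm (1.0 is 40 mm), then the turn, a rotation vector about the tool's x, y, z in units of 6 degrees (1.0 is 6 degrees). A call has 1 to 5 rows; each row shifts and turns the commanded pose from where the row before left it, along the tool's axes as they then stand; what a row does not reach is not made up. A row lasts 1/10 s, in which the tool goes at most 50 mm and 8.59 degrees, less where a joint would pass 70% of its speed; a pose out of reach is approached as far as the arm can. A call is refused whole if a number of a shift passes 1 or a number of a turn 1, either way. A call with a gripper value outside its range is refused whole. The fingers move at their own pace and stop on an object; the grip force is fixed at half the most. Time passes only in rows, so rows that do not move let the fingers close. It gives the time, the measured TCP pose, the force, the opening and the grip force at its end, in the units of the state.
- bot.observe(): the state, without advancing time (a new reading comes with each control period).
- bot.capture(name): name is "scene" or "side" or "wrist"; returns the picture (420x560x3 uint8, blue, green, red); there is no depth.
- bot.calibration(name): a dict with "vfov" (degrees; the focal length in pixels is half the picture's height over the tangent of half this angle, whatever the lens; pixels are square), "cx", "cy" (the principal point, pixels), "rvec" (rotation vector, rad) and "tvec" (3), from world to camera coordinates, as OpenCV has them. Camera axes: x right, y down, z forward; pixel columns grow to the right and rows downward; lengths in m; the calibration is good to about 2 mm. A picture is of the moment at which its call begins: read the wrist's pose just before it. calibration takes no time and is no camera call; for the wrist camera it gives the pose at the moment of the call.
- bot.job_done(): hands the job in; it is judged then, once.
The state is a dict: "time": time; "joint_positions": joint angles; "dq": joint speeds; "joint_torque": joint torques, N m; "eef_pos": TCP position; "ee_rot": TCP orientation; "force": force on the tool from outside, world axes, zero at the start; "wrist_torque": the same for the moment, N m; "finger_gap": opening from 0.0 (shut) to 1.0 (fully open); "gripper_force": force on a finger pad.
Only numpy, scipy, OpenCV 4.12 (cv2) and the standard library are available. Lean on these libraries where they do the work, as an engineer would, in place of code of your own. Each camera call takes 0.05 s, during which the arm holds its last target. There are 200 camera calls.

### The job

Take the bolt with the flat paddle grip out of the plywood rack and screw it into the deep well on top of the white robot: lower it upright onto the thread, feel for the thread's start by turning it under light pressure without ramming it, then screw it in clockwise until its flange lies flat on the boss, and let go. Leave everything else where it is.

Things in the scene. Friction and masses are not known exactly. Their poses are not given: they have to be found in the camera images.
- bolt_grip (a point): centre of the black paddle grip of the steel bolt to be fitted (0.35 kg, 153 mm long, hanging upright by its flange in any one of the rack's holes). The only flat grip there: 50 mm long (its x), 14 mm thick (its y), 50 mm tall (z, up), alike both ways round; it stands on a round flange 64 mm across, 6 mm thick. This point lies 31 mm above the flange's underside, 128 mm above the tip
- bolt_seat (a point): centre of the underside of the bolt's flange, on the bolt's axis, z up. It lies in the plane of the well's mouth when fully home. Below it: shank 22 mm thick, with a round guide collar 39 mm across, 36 to 48 mm below this point; the tip is 97 mm below
- bolt_lugs (a point): point on the bolt's axis level with the lower faces of its three thread lugs, 88 mm below bolt_seat. Lugs: 120 degrees apart (one along the bolt's +x), 8 mm wide and high, reaching out to 40 mm across; below them a 9 mm cone nose
- well (a point): centre of the well's mouth, in the top face of the boss, 112 mm above the table, z up. A vertical bore 44 mm across, 5 mm chamfer at the mouth. Lugs standing on the thread's lands leave the flange 23 mm above this point; dropped in the thread's gaps 6.5 mm; fully home 0. A bolt left standing in the well stays nearly upright, so it can be let go and gripped afresh
- thread (a point): point on the well's axis 65 mm below the mouth, level with the thread's flat top: three lands with three gaps between, 120 degrees apart. The thread's angle differs each time and is not given by any pose: feel for it. Under light downward pressure (3 to 10 N) turn up to 90 degrees until the lugs drop 16.5 mm into the gaps (play about 32 degrees). Turned at fixed height it does not enter
- hull: the white fighting robot (fixed, about 280 x 260 mm, deck at 98 mm, four black wheels) with the well in a square 100 mm boss; origin on the table under the well's axis. Once dropped in, the bolt goes down 0.1 mm per degree turned clockwise (seen from above) under light pressure, home after 66 to 82 degrees, with 2.5 mm of axial play. Pressing bolt on robot with over 60 N before it has dropped in spoils the thread
- rack: plywood rack, fixed, 260 (x) x 90 x 105 mm tall; origin under its centre. Three holes 50 mm across in its top in a row along its x at -85, 0 and +85 mm, from which the bolt and two other things hang by their flanges, tips 8 mm above the table; lift the bolt straight up at least 105 mm to clear it
- pin_mid (a point): spare steel pin with a round black knob and a 60 mm flange, hanging in another hole of the rack (no lugs); point 100 mm above its tip. To be left alone
- driver_mid (a point): screwdriver with a round red handle, hanging in another hole of the rack, point near its flange. To be left alone
- tape_mid (a point): grey roll of tape, 76 mm across, 40 mm tall, standing on the white robot's deck; its centre. To be left alone
- can_mid (a point): drinks can 66 x 115 mm, its centre. To be left alone
- wheel_mid (a point): spare black wheel lying flat, 100 mm across, 35 mm thick, its centre. To be left alone
- wrench_mid (a point): spanner lying on the table. To be left alone
- battery_mid (a point): blue battery pack 50 x 130 x 40 mm lying on the table, its centre. To be left alone
Not all that is in view belongs to the job. What is shaped like the part that bears bolt_grip but green or yellow is not meant.

How it is judged:
By the outcome, as a careful person would: the job done as asked, in the order asked, and still so for the second after the job is handed in, with the robot touching nothing.
It also fails if it takes over 64 s, if anything falls off the work surface, if the arm or the gripper's body presses on something with over 40 N, if the wrist force passes 120 N, or if a joint passes its speed limit or range.

## Working session

There is one attempt and no reset: what is moved stays moved. The work goes in short steps, Python scripts to look and compute and a tool call to move; the robot and the scene stay as the last step left them, time stands still between calls to the robot, and variables do not carry over. Pictures are saved under pics/ and viewed, at most 12 in all, crops included, and the job is handed in when it is done.

Besides the shell and the picture viewer there is one more tool, called after ">>>" as name(argument=value, ...) on one line, values as JSON. servo_tool: Moves the arm, as the interface text tells. Its arguments: {"type":"object","properties":{"moves":{"type":"array","items":{"type":"number"}}},"required":["moves"]}

```bash
mkdir -p pics
python3 - <<'E'
from cell import bot
import cv2,numpy as np
s=bot.observe();print(s)
for n in("scene","side"):
    im=bot.capture(n);cv2.imwrite(f"pics/{n}0.png",im);c=bot.calibration(n)
    R=cv2.Rodrigues(np.array(c['rvec']))[0];print(n,c,'cam',-R.T@np.array(c['tvec']))
E
```

```text
{'time': 0.0, 'joint_positions': array([-1.21857409e+00,  4.91555924e-01,  1.55946183e+00,  2.08352458e-05,
        1.09166677e+00, -1.05606234e-01]), 'dq': array([ 0.0016202 ,  0.00247593,  0.00046903, -0.00130241,  0.0003162 ,
        0.00132225]), 'joint_torque': array([-2.63201648e-03, -6.12645864e+01, -2.58185130e+01,  6.91350410e-02,
        4.81779815e-02, -1.10079839e-04]), 'eef_pos': array([ 0.27619264, -0.56040757,  0.22505973]), 'ee_rot': array([-5.42926122e-04,  9.73914297e-01,  2.26915501e-01, -5.79758709e-05]), 'force': array([-0.35232046,  0.0044669 ,  0.36903076]), 'wrist_torque': array([-0.02540297, -0.01541897,  0.04162757]), 'gripper_force': 0.0, 'finger_gap': 0.9979038082310178}
scene {'vfov': 54.416486712571384, 'cx': 278.68543951397874, 'cy': 204.25410658200715, 'rvec': array([ 2.0111226 ,  0.95628958, -0.47988404]), 'tvec': array([-0.42049088, -0.15373194,  1.36681087])} cam [ 1.19235014 -0.4486363   0.66756623]
side {'vfov': 50.900699134927464, 'cx': 276.4927777034834, 'cy': 198.53761070605083, 'rvec': array([ 0.08600528, -2.78722911,  1.44556555]), 'tvec': array([0.54433015, 0.07025195, 0.99330709])} cam [0.52132525 0.79753149 0.6164845 ]
```

View pics/scene0.png

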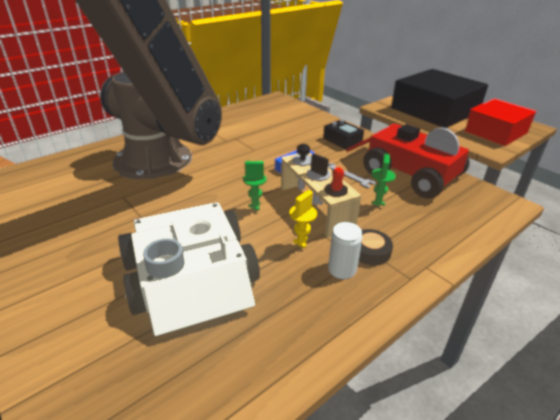

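View pics/side0.png

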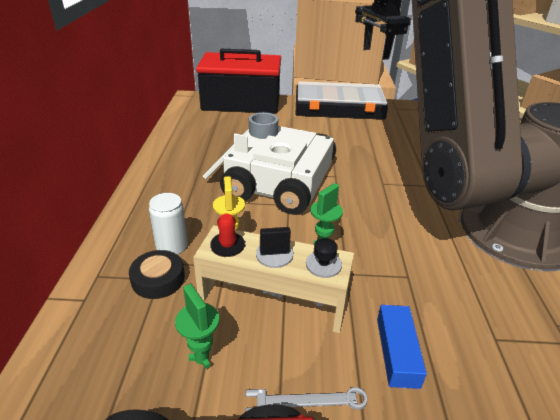

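Scene: the bolt is in the middle rack hole, paddle at (319,167) in scene and (275,241) in side. The well is at (201,228) in scene and (281,150) in side. The tape is on the deck at (163,257) in scene.

```bash
cat > h.py <<'E'
import numpy as np,cv2
from cell import bot
def cam(n):
    c=bot.calibration(n);R=cv2.Rodrigues(np.array(c['rvec']))[0];f=210/np.tan(np.radians(c['vfov']/2))
    return R,np.array(c['tvec']),f,c['cx'],c['cy']
def ray(C,u,v):
    R,t,f,cx,cy=C;d=R.T@np.array([(u-cx)/f,(v-cy)/f,1]);return -R.T@t,d/np.linalg.norm(d)
def plane(C,u,v,z):
    o,d=ray(C,u,v);return o+d*(z-o[2])/d[2]
def tri(C1,p1,C2,p2):
    a,d=ray(C1,*p1);b,e=ray(C2,*p2)
    s=np.linalg.lstsq(np.c_[d,-e],b-a,rcond=None)[0];P,Q=a+d*s[0],b+e*s[1]
    return (P+Q)/2,np.linalg.norm(P-Q)
E
python3 - <<'E'
from h import *
A,B=cam("scene"),cam("side")
for n,p,q,z in[("grip",(319,167),(275,241),.136),("well",(201,228),(281,150),.112),("driver",(338,178),(227,227),.15),("knob",(304,151),(325,250),.14),("yellow top",(303,203),(228,190),.15),("green",(255,170),(327,198),.15),("tape",(163,250),(264,122),.138),("can top",(346,232),(167,202),.115),("greenfar",(384,165),(192,312),.15)]:
    P,e=tri(A,p,B,q);print(n,P.round(3),round(e,4),plane(A,*p,z).round(3),plane(B,*q,z).round(3))
for q in[(197,250),(353,268)]:print(plane(B,*q,.105).round(3))
for q in[(263,239),(290,235),(261,255),(291,254)]:print(plane(B,*q,.136).round(3))
E
```

```text
grip [0.541 0.233 0.129] 0.0033 [0.551 0.224 0.136] [0.539 0.239 0.136]
well [ 0.544 -0.127  0.105] 0.0017 [ 0.553 -0.131  0.112] [ 0.543 -0.116  0.112]
driver [0.624 0.217 0.141] 0.003 [0.635 0.206 0.15 ] [0.621 0.226 0.15 ]
knob [0.458 0.255 0.135] 0.0027 [0.467 0.248 0.14 ] [0.457 0.26  0.14 ]
yellow top [0.639 0.088 0.13 ] 0.0007 [0.66  0.068 0.15 ] [0.634 0.116 0.15 ]
green [0.446 0.094 0.127] 0.0015 [0.48  0.071 0.15 ] [0.449 0.127 0.15 ]
tape [ 0.59  -0.234  0.128] 0.006 [ 0.597 -0.238  0.138] [ 0.59  -0.208  0.138]
can top [0.757 0.108 0.109] 0.0007 [0.762 0.102 0.115] [0.754 0.116 0.115]
greenfar [0.644 0.384 0.125] 0.0109 [0.664 0.345 0.15 ] [0.642 0.409 0.15 ]
[0.673 0.237 0.105]
[0.408 0.261 0.105]
[0.56  0.236 0.136]
[0.515 0.222 0.136]
[0.56  0.275 0.136]
[0.512 0.269 0.136]
```

>>> servo_tool(moves=[1,0.9,-0.57,-0.17,0,0,0,1,0.9,-0.57,-0.17,0,0,0,1,0.9,-0.57,-0.17,0,0,0,1,0.9,-0.57,-0.17,0,0,0,1,0.9,-0.57,-0.17,0,0,0])

```text
time: 0.6
eef_pos: [0.3879, -0.3772, 0.2597]
ee_rot: [-0.0, 0.974, 0.227, -0.0]
force: [0.5, -0.6, 0.4]
finger_gap: 1.0
gripper_force: 0.0
```

>>> servo_tool(moves=[1,0.9,-0.57,-0.17,0,0,0,1,0.9,-0.57,-0.17,0,0,0,1,0.9,-0.57,-0.17,0,0,0,1,0.9,-0.57,-0.17,0,0,0,1,0,0,0,0,0,0])

```text
time: 1.1
eef_pos: [0.478, -0.2299, 0.2875]
ee_rot: [0.0, 0.973, 0.229, 0.001]
force: [-0.2, -0.1, -0.3]
finger_gap: 1.0
gripper_force: 0.0
```

Run:
```python
from h import *
s=bot.observe();C=cam("wrist");im=bot.capture("wrist");cv2.imwrite("pics/w1.png",im);np.savez("w1.npz",R=C[0],t=C[1],c=np.array(C[2:]))
R,t,f,cx,cy=C;print(s['eef_pos'],s['ee_rot'],s['time'],'cam',-R.T@t,R[2],f,cx,cy)
for P in([.545,-.125,.112],[.543,.233,.136]):
    p=R@np.array(P)+t;print(f*p[:2]/p[2]+[cx,cy])
```

```text
[ 0.4780176  -0.22992508  0.28752454] [1.28834815e-04 9.73445546e-01 2.28917917e-01 5.83587378e-04] 1.1 cam [ 0.53642382 -0.20078157  0.44608213] [-0.20954586 -0.10562531 -0.97207707] 296.45384856645836 284.90134853152773 211.85335451657846
[224.35987353 100.10181682]
[-164.67402818  -99.05773358]
```

View pics/w1.png

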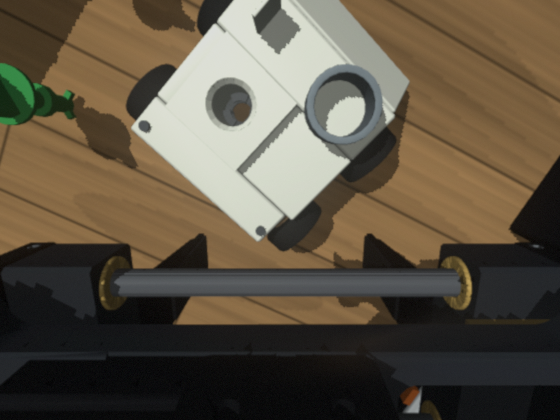

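>>> servo_tool(moves=[1,0,0,0,0,0,1,1,0,0,0,0,0,1,1,0,0,0,0,0,1,1,0,0,0,0,0,1,1,0,0,0,0,0,1])

```text
time: 1.65
eef_pos: [0.4755, -0.2344, 0.2863]
ee_rot: [-0.0, 0.999, -0.036, -0.0]
force: [-0.5, 0.6, 0.6]
finger_gap: 1.001
gripper_force: 0.0
```

>>> servo_tool(moves=[1,0,0,0,0,0,1,1,-0.24,-0.97,0,0,0,0,1,-0.24,-0.97,0,0,0,0,1,-0.24,-0.97,0,0,0,0,1,-0.24,-0.97,0,0,0,0])

```text
time: 2.15
eef_pos: [0.464, -0.0736, 0.2864]
ee_rot: [0.0, 0.996, -0.086, -0.0]
force: [0.8, 0.5, -0.5]
finger_gap: 0.999
gripper_force: 0.0
```

>>> servo_tool(moves=[1,-0.24,-0.97,0,0,0,0,1,-0.24,-0.97,0,0,0,0,1,-0.24,-0.97,0,0,0,0,1,-0.24,-0.97,0,0,0,0,1,-0.24,-0.97,0,0,0,0])

```text
time: 2.65
eef_pos: [0.4501, 0.1259, 0.2865]
ee_rot: [0.0, 0.996, -0.086, -0.0]
force: [0.4, 0.3, -0.3]
finger_gap: 1.0
gripper_force: 0.0
```

>>> servo_tool(moves=[1,-0.24,-0.97,0,0,0,0,1,-0.24,-0.97,0,0,0,0,1,-0.24,-0.97,0,0,0,0,1,0,0,0,0,0,0])

```text
time: 3.05
eef_pos: [0.4415, 0.2473, 0.2862]
ee_rot: [-0.0, 0.996, -0.084, -0.0]
force: [0.3, -1.8, -0.7]
finger_gap: 1.001
gripper_force: 0.0
```

Run:
```python
from h import *
d=np.load("w1.npz");C1=(d['R'],d['t'],*d['c']);im1=cv2.imread("pics/w1.png")
g=cv2.cvtColor(im1,cv2.COLOR_BGR2GRAY)[70:140,195:265];print(plane(C1,230.5,104,.112));
for r in(20,28,34,42,50):print(g[r,4:66:2])
s=bot.observe();C=cam("wrist");im=bot.capture("wrist");cv2.imwrite("pics/w2.png",im);np.savez("w2.npz",R=C[0],t=C[1],c=np.array(C[2:]))
print(s['eef_pos'],s['ee_rot'],s['time'])
```

```text
[ 0.54433228 -0.1324333   0.112     ]
[221 221 221 221 208 127 115 117 109  77  67  70  67  68  67  66  68  68
  67  67  66  67  70 111 158 165 184 213 221 220 220]
[221 221 221 183 123 121 117  74  68  68  68  68  68  68  68  68  80  89
  89  89  89  88  89  88  75  92 167 182 197 219 220]
[220 220 220 178 134 134 106  69  68  69  68  67  69  69  81  82  85  84
  79  68  72  73  71  71  79  82 114 196 199 215 220]
[220 220 220 218 168 152 150 107  72  71  69  71  83  89  89  88  64  64
  73  73  72  72  73  72  73  83 178 212 200 219 220]
[219 219 220 219 219 218 185 171 171 159  98  75  75  77  88  89  88  89
  85  75  75  74  75 114 203 217 216 218 219 219 219]
[0.4415316  0.24731347 0.28617861] [-2.25100835e-06  9.96470771e-01 -8.39397952e-02 -3.35819329e-04] 3.05
```

View pics/w2.png

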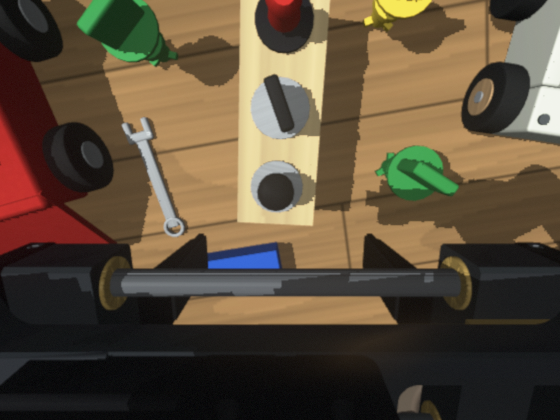

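The paddle shows at about (279,103), tilted ~20° to the rack row, on its grey flange at (281,107).

Run:
```python
from h import *
d=np.load("w2.npz");C=(d['R'],d['t'],*d['c']);im=cv2.imread("pics/w2.png")
x0,y0=240,62;sub=im[y0:152,x0:325].astype(int);g=sub.mean(2);sat=sub.max(2)-sub.min(2)
m=((g<70)&(sat<25)).astype(np.uint8)
n,l,st,ce=cv2.connectedComponentsWithStats(m);i=1+np.argmax(st[1:,4]);print(st[i],ce[i]+[x0,y0])
c=max(cv2.findContours((l==i).astype(np.uint8),0,2)[0],key=cv2.contourArea)
W=np.array([plane(C,p[0]+x0,p[1]+y0,.161)[:2] for p in c[:,0]],np.float32)
print("dark rect at z .161",cv2.minAreaRect(W*1000),cv2.boxPoints(cv2.minAreaRect(W)).round(4).tolist())
fl=((sat<22)&(g<215)).astype(np.uint8)
n,l,st,ce=cv2.connectedComponentsWithStats(cv2.morphologyEx(fl,2,np.ones((3,3),np.uint8)));i=1+np.argmax(st[1:,4]);print(st[i])
c=max(cv2.findContours((l==i).astype(np.uint8),0,2)[0],key=cv2.contourArea)
F=np.array([plane(C,p[0]+x0,p[1]+y0,.111)[:2] for p in c[:,0]],np.float32)
print("flange",cv2.fitEllipse(F*1000),cv2.minEnclosingCircle(F*1000))
# well rim
e=np.load("w1.npz");C1=(e['R'],e['t'],*e['c']);w=cv2.imread("pics/w1.png")[70:140,195:265].astype(int).mean(2)
m=(w<208).astype(np.uint8);n,l,st,ce=cv2.connectedComponentsWithStats(m);i=l[35,35];print(st[i])
c=max(cv2.findContours((l==i).astype(np.uint8),0,2)[0],key=cv2.contourArea)
F=np.array([plane(C1,p[0]+195,p[1]+70,.112)[:2] for p in c[:,0]],np.float32)
print("well",cv2.fitEllipse(F*1000),cv2.minEnclosingCircle(F*1000))
big=np.hstack([cv2.resize(im[y0:152,x0:325],None,fx=4,fy=4,interpolation=2),cv2.resize(cv2.imread("pics/w1.png")[60:150,185:275],None,fx=4,fy=4,interpolation=2)]);cv2.imwrite("pics/z1.png",big)
```

```text
[ 25  13  29  57 786] [279.18575064 103.08651399]
dark rect at z .161 ((538.2802734375, 235.54959106445312), (49.019203186035156, 12.653229713439941), 10.371065139770508) [[0.5130000114440918, 0.23739999532699585], [0.5152999758720398, 0.2249000072479248], [0.5634999871253967, 0.2337000072002411], [0.5612999796867371, 0.24619999527931213]]
[  11   13   59   64 2895]
flange ((539.6197509765625, 235.9027557373047), (61.36479949951172, 63.21283721923828), 99.10124206542969) ((540.3642578125, 235.32167053222656), 32.60209274291992)
[  10    7   52   55 2173]
well ((544.4281616210938, -131.3828582763672), (52.162776947021484, 55.56941604614258), 62.992759704589844) ((544.069580078125, -132.52699279785156), 28.12811851501465)
```

View pics/z1.png

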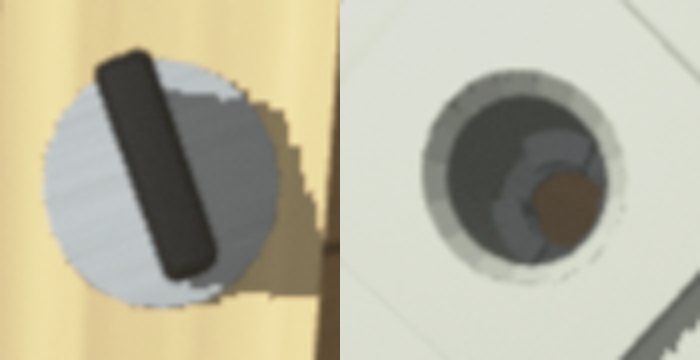

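>>> servo_tool(moves=[1,0,0,0,0,0,-0.84,1,0,0,0,0,0,-0.84,1,0,0,0,0,0,-0.83,1,0,0,0,0,0,-0.83,1,0,0,0,0,0,0])

```text
time: 3.6
eef_pos: [0.4421, 0.2433, 0.2866]
ee_rot: [0.0, 0.996, 0.089, -0.0]
force: [0.5, -1.1, -0.3]
finger_gap: 0.997
gripper_force: 0.0
```

>>> servo_tool(moves=[1,0.78,0.24,0,0,0,0,1,0.78,0.24,0,0,0,0,1,0.78,0.24,0,0,0,0,1,0,0,0.8,0,0,0,1,0,0,0,0,0,0])

```text
time: 4.1
eef_pos: [0.5383, 0.2314, 0.2512]
ee_rot: [0.001, 0.996, 0.087, -0.003]
force: [-1.1, 0.0, -0.2]
finger_gap: 1.0
gripper_force: 0.0
```

Run:
```python
from h import *
s=bot.observe();p=s['eef_pos'];q=s['ee_rot'];a=2*np.arctan2(q[2],q[1]);d=np.array([.539,.2358])-p[:2]
print(p,q,np.degrees(a),'tool err',d@[np.cos(a),np.sin(a)],d@[np.sin(a),-np.cos(a)])
cv2.imwrite("pics/w3.png",bot.capture("wrist"));cv2.imwrite("pics/s3.png",bot.capture("side"))
```

```text
[0.53827486 0.23141578 0.25119753] [ 7.98201131e-04  9.96172886e-01  8.73417755e-02 -3.21847908e-03] 10.021454629733954 tool err 0.0014769999410216453 -0.004191140503027581
```

View pics/w3.png

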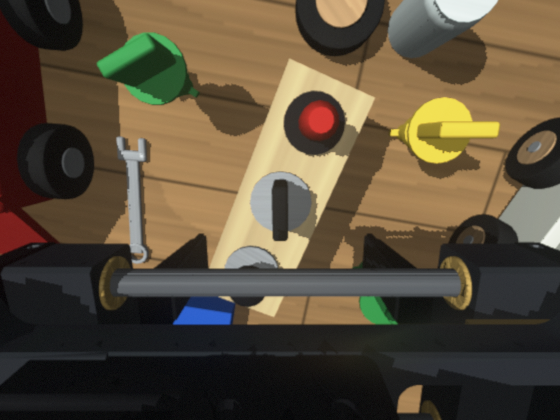

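Run:
```python
from h import *
s=bot.observe();C=cam("wrist");p=s['eef_pos'];q=s['ee_rot'];a=2*np.arctan2(q[2],q[1])
im=bot.capture("wrist");x0,y0=245,165;sub=im[y0:250,x0:320].astype(int);g=sub.mean(2);sat=sub.max(2)-sub.min(2)
m=((g<70)&(sat<25)).astype(np.uint8);n,l,st,ce=cv2.connectedComponentsWithStats(m);i=1+np.argmax(st[1:,4]);print(st[i])
c=max(cv2.findContours((l==i).astype(np.uint8),0,2)[0],key=cv2.contourArea)
r=cv2.minAreaRect(np.array([plane(C,u+x0+.5*0,v+y0,.161)[:2]*1000 for u,v in c[:,0]],np.float32));print(r,p,np.degrees(a))
fl=((sat<22)&(g<215)).astype(np.uint8);n,l,st,ce=cv2.connectedComponentsWithStats(fl);i=1+np.argmax(st[1:,4]);print(st[i])
c=max(cv2.findContours((l==i).astype(np.uint8),0,2)[0],key=cv2.contourArea)
print(cv2.minEnclosingCircle(np.array([plane(C,u+x0,v+y0,.111)[:2]*1000 for u,v in c[:,0]],np.float32)))
d=np.array(r[0])/1000-p[:2];print('tool err',d@[np.cos(a),np.sin(a)],d@[np.sin(a),-np.cos(a)])
```

```text
[ 29  16  15  60 855]
((542.8335571289062, 236.4608612060547), (53.11070251464844, 12.447057723999023), 10.326480865478516) [0.53875132 0.23250826 0.25484181] 10.139925046573948
[   7    8   60   67 2903]
((535.4109497070312, 235.06446838378906), 35.752113342285156)
tool err 0.004714347319381697 -0.0031721785590819564
```

>>> servo_tool(moves=[1,0.05,-0.08,0.77,0,0,0,1,0,0,0.77,0,0,0,1,0,0,0.77,0,0,0,1,0,0,0.77,0,0,0,1,0,0,0,0,0,0])

```text
time: 4.75
eef_pos: [0.5391, 0.2366, 0.1299]
ee_rot: [0.0, 0.996, 0.089, -0.002]
force: [-0.5, -1.3, 0.2]
finger_gap: 1.001
gripper_force: 0.0
```

>>> servo_tool(moves=[-1,0,0,0,0,0,0,-1,0,0,0,0,0,0,-1,0,0,0,0,0,0,-1,0,0,0,0,0,0,-1,0,0,0,0,0,0])

```text
time: 5.25
eef_pos: [0.5405, 0.2369, 0.1323]
ee_rot: [-0.0, 0.996, 0.09, 0.001]
force: [0.6, -0.4, -0.0]
finger_gap: 0.637
gripper_force: 0.0
```

>>> servo_tool(moves=[-1,0,0,0,0,0,0,-1,0,0,0,0,0,0,-1,0,0,0,0,0,0])

```text
time: 5.55
eef_pos: [0.5403, 0.2368, 0.1315]
ee_rot: [0.0, 0.996, 0.089, -0.0]
force: [0.1, 0.2, -0.5]
finger_gap: 0.382
gripper_force: 0.0
```

>>> servo_tool(moves=[-1,0,0,0,0,0,0,-1,0,0,0,0,0,0,-1,0,0,0,0,0,0,-1,0,0,0,0,0,0,-1,0,0,0,0,0,0])

```text
time: 6.05
eef_pos: [0.5403, 0.2368, 0.1316]
ee_rot: [0.0, 0.996, 0.09, -0.0]
force: [0.4, -1.1, -0.2]
finger_gap: 0.146
gripper_force: 30.0
```

>>> servo_tool(moves=[-1,0,0,-0.3,0,0,0,-1,0,0,-0.7,0,0,0,-1,0,0,-0.95,0,0,0,-1,0,0,-0.95,0,0,0,-1,0,0,-0.95,0,0,0])

```text
time: 6.55
eef_pos: [0.5398, 0.2368, 0.2878]
ee_rot: [0.0, 0.996, 0.09, -0.0]
force: [0.6, 0.8, -2.6]
finger_gap: 0.147
gripper_force: 30.0
```

>>> servo_tool(moves=[-1,0,0,0,0,0,0])

```text
time: 6.65
eef_pos: [0.5415, 0.2374, 0.2914]
ee_rot: [-0.001, 0.996, 0.09, 0.004]
force: [0.2, 0.2, -3.0]
finger_gap: 0.145
gripper_force: 30.0
```

Run:
```python
from h import *
s=bot.observe();print(s['joint_positions'].round(3),s['eef_pos'],s['ee_rot'],s['force'],s['finger_gap'],s['gripper_force'])
a=bot.capture("side");b=bot.capture("wrist");cv2.imwrite("pics/l.png",np.hstack([a[60:360,150:450],b[60:360,130:430]]))
```

```text
[ 0.301  0.38   1.562 -0.     1.191  1.693] [0.54148736 0.23738685 0.29144974] [-9.12620994e-04  9.95970114e-01  8.95805420e-02  4.24575122e-03] [ 0.18158359  0.20936771 -3.00973437] 0.14510337736036302 29.999417066574097
```

View pics/l.png

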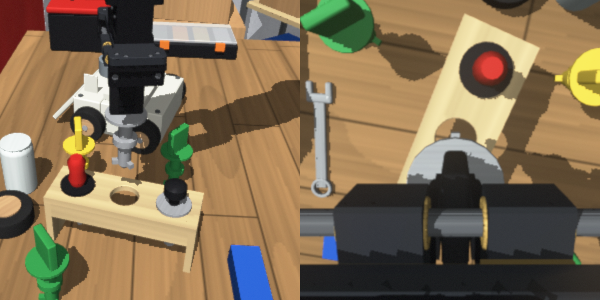

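>>> servo_tool(moves=[-1,-0.15,0.5,0,0,0,0,-1,-0.15,0.91,0,0,0,0,-1,-0.15,0.91,0,0,0,0,-1,-0.15,0.91,0,0,0,0,-1,-0.15,0.91,0,0,0,0])

```text
time: 7.25
eef_pos: [0.5394, 0.0672, 0.284]
ee_rot: [-0.0, 0.996, 0.09, -0.002]
force: [0.9, 0.8, -3.4]
finger_gap: 0.144
gripper_force: 30.0
```

>>> servo_tool(moves=[-1,-0.16,0.91,0,0,0,0,-1,-0.16,0.91,0,0,0,0,-1,-0.16,0.91,0,0,0,0,-1,-0.16,0.91,0,0,0,0,-1,-0.16,0.91,0,0,0,0])

```text
time: 7.75
eef_pos: [0.5404, -0.1175, 0.284]
ee_rot: [-0.001, 0.996, 0.089, -0.001]
force: [0.5, -0.5, -3.8]
finger_gap: 0.143
gripper_force: 30.0
```

>>> servo_tool(moves=[-1,-0.16,0.41,0,0,0,-0.5,-1,0,0,0,0,0,-1,-1,0,0,0,0,0,-1,-1,0,0,0,0,0,-1,-1,0,0,0,0,0,-1])

```text
time: 8.25
eef_pos: [0.5372, -0.1333, 0.2839]
ee_rot: [-0.001, 0.947, 0.321, -0.001]
force: [0.4, -0.4, -3.2]
finger_gap: 0.144
gripper_force: 30.0
```

>>> servo_tool(moves=[-1,0,0,0,0,0,-1,-1,0,0,0,0,0,-1,-1,0,0,0,0,0,-1,-1,0,0,0,0,0,-1,-1,0,0,0,0,0,-1])

```text
time: 8.75
eef_pos: [0.5372, -0.1332, 0.2839]
ee_rot: [-0.001, 0.831, 0.556, -0.001]
force: [0.4, -0.0, -3.3]
finger_gap: 0.147
gripper_force: 30.0
```

>>> servo_tool(moves=[-1,0,0,0,0,0,-1,-1,0,0,0,0,0,-1,-1,0,0,0,0,0,-1,-1,0,0,0,0,0,-1,-1,0,0,0,0,0,-1])

```text
time: 9.25
eef_pos: [0.5372, -0.1332, 0.2839]
ee_rot: [-0.002, 0.659, 0.752, -0.001]
force: [-0.1, 0.7, -2.9]
finger_gap: 0.146
gripper_force: 30.0
```

>>> servo_tool(moves=[-1,0,0,0,0,0,-1,-1,0,0,0,0,0,-1,-1,0,0,0,0,0,0,-1,0,0,0,0,0,0])

```text
time: 9.65
eef_pos: [0.5375, -0.1334, 0.2846]
ee_rot: [-0.001, 0.58, 0.815, -0.0]
force: [-0.6, 0.8, -1.9]
finger_gap: 0.15
gripper_force: 30.0
```

```bash
cat > st.py <<'E'
from h import *
def st(tx=.5443,ty=-.132):
    s=bot.observe();p=s['eef_pos'];q=s['ee_rot'];a=2*np.arctan2(q[2],q[1]);d=np.array([tx,ty])-p[:2]
    R=np.array([[1-2*(q[2]**2+q[3]**2),0,0]]);z=[2*(q[1]*q[3]+q[0]*q[2]),2*(q[2]*q[3]-q[0]*q[1])]
    print('t',s['time'],p.round(4),'yaw',np.degrees(a).round(1),'j6',s['joint_positions'][5].round(3),'axis z xy',np.round(z,4),'F',s['force'].round(1),'tool err mm',(1000*d@[np.cos(a),np.sin(a)]).round(1),(1000*d@[np.sin(a),-np.cos(a)]).round(1),'gap',s['finger_gap'])
    return s
E
python3 - <<'E'
from st import *
st();cv2.imwrite("pics/s5.png",bot.capture("side"));cv2.imwrite("pics/c5.png",bot.capture("scene"));b=bot.capture("wrist");a=cv2.imread("pics/s5.png");c=cv2.imread("pics/c5.png")
cv2.imwrite("pics/m5.png",np.hstack([cv2.resize(x,None,fx=2,fy=2) for x in(a[40:240,200:390],c[100:300,110:300])]))
E
```

```text
t 9.65 [ 0.5375 -0.1334  0.2846] yaw 109.1 j6 -0.696 axis z xy [-0.0019  0.0007] F [-0.6  0.8 -1.9] tool err mm -0.9 6.8 gap 0.1496893206695415
```

View pics/m5.png

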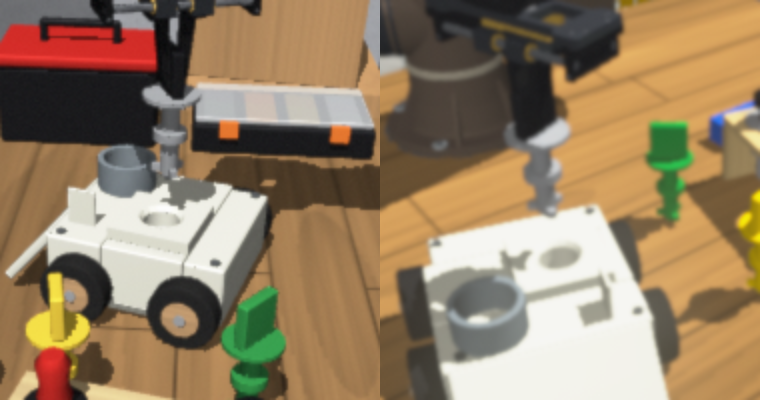

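Run:
```python
from h import *
P=np.array([.5375,-.1334,.264]);T=np.array([.5375,-.1334,.161]);W=np.array([.5443,-.132,.112])
for n in("side","scene"):
    R,t,f,cx,cy=C=cam(n)
    for k,X in(("flange top c",P),("tip",T),("well",W)):
        p=R@X+t;print(n,k,(f*p[:2]/p[2]+[cx,cy]).round(1))
    im=cv2.imread(f"pics/{n}0.png");g=im.astype(int).mean(2)
    x,y=(281,149) if n=="side" else (201,228)
    print(g[y-14:y+15:2,x-24:x+25:2].astype(int))
```

```text
side flange top c [286.  85.]
side tip [284.3 127.9]
side well [280.7 146.7]
[[131 132 132 129 126 130 163 136 114 101 233 242 242 243 242 242 242 242
  242 242 242 242 242 242 241]
 [143 134 130 128 128 219 242 242 239 238 242 243 242 242 242 242 242 242
  242 242 242 242 242 242 242]
 [240 237 237 236 237 242 242 242 242 242 242 242 242 242 242 242 242 242
  242 242 242 242 242 242 242]
 [242 242 243 242 242 242 242 241 242 241 242 242 242 242 242 241 242 242
  242 242 242 242 242 242 242]
 [242 242 242 242 242 242 242 242 243 249 250 253 253 253 251 246 242 242
  242 242 242 242 242 242 238]
 [242 242 242 242 242 242 241 226 242 249 249 250 250 252 252 252 247 242
  242 242 242 242 242 242 164]
 [242 242 242 242 242 242 227 218 197 179 199 214 222 217 220 207 243 239
  242 242 242 242 242 217  99]
 [242 242 242 242 242 242 237 158 118 174 200 214 222 222 217 198 198 223
  242 242 242 242 238 116 112]
 [242 242 242 242 242 242 242 221 153 178 200 215 221 223 216 200 187 240
  242 242 242 242 161  98 215]
 [241 242 242 242 242 242 242 242 241 240 233 235 238 233 236 239 242 242
  24
[... 1510 characters left out ...]
72 155 150 153 155 154 151 162 221 240
  242 242 242 242 242 242 241]
 [240 242 242 242 242 240 227 194 172 150 151 154 160 165 189 224 240 242
  242 242 242 241 242 242 242]
 [235 242 242 242 242 242 240 232 216 196 196 202 216 227 238 241 242 242
  242 242 241 231 239 241 240]
 [223 241 242 242 242 242 242 242 241 239 239 240 241 242 242 242 242 242
  241 240 239 212 227 227 200]
 [200 240 242 242 242 242 242 242 242 242 242 242 242 242 241 240 239 234
  227 214 194 158 190 221 165]
 [188 237 242 242 242 242 242 242 242 242 241 240 238 233 226 209 192 174
  161 155 153 143 149 224 196]
 [174 217 238 242 242 242 241 240 237 233 225 208 187 172 161 155 154 154
  154 157 166 162 135 203 229]]
```

>>> servo_tool(moves=[-1,-0.02,0.17,0,0,0,0,-1,0,0,0.5,0,0,0,-1,0,0,0.5,0,0,0,-1,0,0,0.3,0,0,0,-1,0,0,0,0,0,0])

```text
time: 10.3
eef_pos: [0.5443, -0.1318, 0.2322]
ee_rot: [-0.001, 0.579, 0.815, -0.0]
force: [0.1, 0.4, -2.5]
finger_gap: 0.144
gripper_force: 30.0
```

Run:
```python
from st import *
st();a=bot.capture("side");c=bot.capture("scene")
cv2.imwrite("pics/m6.png",np.hstack([cv2.resize(x,None,fx=3,fy=3,interpolation=2) for x in(a[70:200,220:350],c[150:280,140:270])]))
```

```text
t 10.3 [ 0.5443 -0.1318  0.2322] yaw 109.2 j6 -0.691 axis z xy [-0.0025  0.0008] F [ 0.1  0.4 -2.5] tool err mm -0.2 -0.1 gap 0.1440972895565005
```

View pics/m6.png

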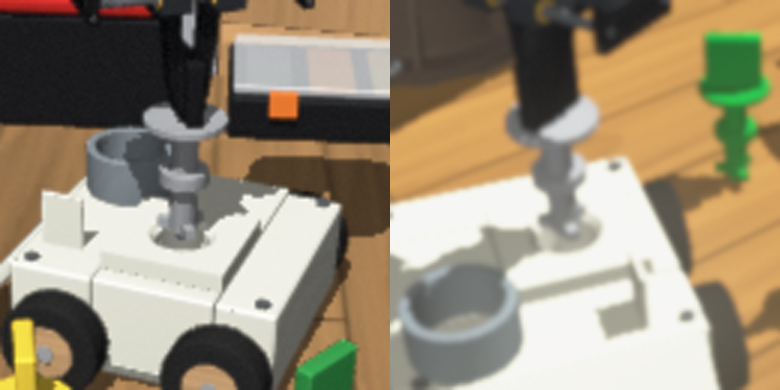

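The nose stands in the well's mouth in both views, so it's centred well enough to lower.

>>> servo_tool(moves=[-1,0,0,0.25,0,0,0,-1,0,0,0.25,0,0,0,-1,0,0,0.1,0,0,0,-1,0,0,0,0,0,0])

```text
time: 10.8
eef_pos: [0.5443, -0.1319, 0.2089]
ee_rot: [-0.001, 0.579, 0.815, -0.0]
force: [0.1, 0.5, -2.3]
finger_gap: 0.146
gripper_force: 30.0
```

>>> servo_tool(moves=[-1,0,0,0.25,0,0,0,-1,0,0,0.25,0,0,0,-1,0,0,0.1,0,0,0,-1,0,0,0,0,0,0])

```text
time: 11.2
eef_pos: [0.5443, -0.1319, 0.1848]
ee_rot: [-0.001, 0.579, 0.815, -0.0]
force: [0.1, 0.2, -3.6]
finger_gap: 0.144
gripper_force: 30.0
```

>>> servo_tool(moves=[-1,0,0,0.2,0,0,0,-1,0,0,0.2,0,0,0,-1,0,0,0.05,0,0,0,-1,0,0,0,0,0,0])

```text
time: 11.6
eef_pos: [0.5444, -0.132, 0.1671]
ee_rot: [-0.0, 0.579, 0.815, -0.0]
force: [0.7, -0.2, -3.5]
finger_gap: 0.147
gripper_force: 30.0
```

>>> servo_tool(moves=[-1,0,0,0.05,0,0,0,-1,0,0,0.03,0,0,0,-1,0,0,0,0,0,0])

```text
time: 11.9
eef_pos: [0.5446, -0.132, 0.1644]
ee_rot: [0.0, 0.579, 0.815, -0.0]
force: [-0.6, 0.5, -2.5]
finger_gap: 0.145
gripper_force: 30.0
```

>>> servo_tool(moves=[-1,0,0,0.03,0,0,0,-1,0,0,0.03,0,0,0,-1,0,0,0,0,0,0])

```text
time: 12.2
eef_pos: [0.5445, -0.132, 0.1619]
ee_rot: [-0.0, 0.579, 0.815, -0.0]
force: [0.0, -0.6, -3.4]
finger_gap: 0.147
gripper_force: 30.0
```

>>> servo_tool(moves=[-1,0,0,0.03,0,0,0,-1,0,0,0,0,0,0])

```text
time: 12.4
eef_pos: [0.5447, -0.1321, 0.1615]
ee_rot: [0.0, 0.579, 0.815, 0.0]
force: [-1.7, 0.5, 4.2]
finger_gap: 0.147
gripper_force: 30.0
```

>>> servo_tool(moves=[-1,0,0,0,0,0,1,-1,0,0,0,0,0,1])

```text
time: 12.6
eef_pos: [0.5451, -0.1323, 0.1614]
ee_rot: [0.001, 0.662, 0.749, 0.0]
force: [0.8, -1.6, -0.9]
finger_gap: 0.147
gripper_force: 30.0
```

>>> servo_tool(moves=[-1,0,0,0,0,0,1,-1,0,0,0,0,0,1])

```text
time: 12.8
eef_pos: [0.5447, -0.1321, 0.1609]
ee_rot: [0.0, 0.737, 0.676, 0.0]
force: [0.4, 0.5, -3.1]
finger_gap: 0.147
gripper_force: 30.0
```

>>> servo_tool(moves=[-1,0,0,0.04,0,0,0,-1,0,0,0,0,0,0])

```text
time: 13.0
eef_pos: [0.5445, -0.132, 0.1589]
ee_rot: [-0.0, 0.735, 0.678, -0.0]
force: [0.1, 0.3, -3.2]
finger_gap: 0.146
gripper_force: 30.0
```

No resistance: the lugs have found a gap. Lowering on gently.

>>> servo_tool(moves=[-1,0,0,0.08,0,0,0,-1,0,0,0.08,0,0,0,-1,0,0,0,0,0,0])

```text
time: 13.3
eef_pos: [0.5443, -0.1319, 0.1522]
ee_rot: [-0.0, 0.735, 0.678, -0.0]
force: [-0.9, 0.3, -3.6]
finger_gap: 0.143
gripper_force: 30.0
```

>>> servo_tool(moves=[-1,0,0,0.06,0,0,0,-1,0,0,0.06,0,0,0,-1,0,0,0,0,0,0])

```text
time: 13.6
eef_pos: [0.5445, -0.132, 0.1477]
ee_rot: [-0.0, 0.736, 0.677, -0.0]
force: [0.4, -0.2, -3.3]
finger_gap: 0.144
gripper_force: 30.0
```

>>> servo_tool(moves=[-1,0,0,0.03,0,0,0,-1,0,0,0.02,0,0,0,-1,0,0,0,0,0,0])

```text
time: 13.9
eef_pos: [0.5446, -0.132, 0.146]
ee_rot: [0.0, 0.736, 0.677, -0.0]
force: [0.5, 0.5, -3.4]
finger_gap: 0.145
gripper_force: 30.0
```

>>> servo_tool(moves=[-1,0,0,0.02,0,0,0,-1,0,0,0,0,0,0])

```text
time: 14.1
eef_pos: [0.5446, -0.132, 0.1452]
ee_rot: [0.0, 0.736, 0.677, 0.0]
force: [0.3, -0.1, -3.1]
finger_gap: 0.143
gripper_force: 30.0
```

>>> servo_tool(moves=[-1,0,0,0.02,0,0,0,-1,0,0,0,0,0,0])

```text
time: 14.3
eef_pos: [0.5447, -0.1321, 0.1449]
ee_rot: [0.0, 0.736, 0.677, 0.0]
force: [-0.5, 0.5, 3.4]
finger_gap: 0.146
gripper_force: 30.0
```

>>> servo_tool(moves=[-1,0,0,0,0,0,1,-1,0,0,0,0,0,1])

```text
time: 14.5
eef_pos: [0.5448, -0.1321, 0.1445]
ee_rot: [0.0, 0.804, 0.595, 0.0]
force: [0.5, 0.2, -3.2]
finger_gap: 0.145
gripper_force: 30.0
```

>>> servo_tool(moves=[-1,0,0,0.01,0,0,1,-1,0,0,0.01,0,0,1])

```text
time: 14.7
eef_pos: [0.5445, -0.132, 0.1434]
ee_rot: [-0.0, 0.862, 0.508, -0.0]
force: [-0.3, 0.2, -2.6]
finger_gap: 0.143
gripper_force: 30.0
```

>>> servo_tool(moves=[-1,0,0,0.02,0,0,1,-1,0,0,0.02,0,0,1])

```text
time: 14.9
eef_pos: [0.5445, -0.132, 0.1418]
ee_rot: [-0.0, 0.91, 0.415, -0.0]
force: [-0.1, 0.3, -3.0]
finger_gap: 0.143
gripper_force: 30.0
```

>>> servo_tool(moves=[-1,0,0,0.015,0,0,1,-1,0,0,0.015,0,0,1])

```text
time: 15.1
eef_pos: [0.5445, -0.132, 0.1406]
ee_rot: [-0.0, 0.948, 0.317, -0.0]
force: [-0.2, 0.5, -2.2]
finger_gap: 0.145
gripper_force: 30.0
```

>>> servo_tool(moves=[-1,0,0,0.02,0,0,1,-1,0,0,0.02,0,0,1])

```text
time: 15.3
eef_pos: [0.5446, -0.132, 0.1392]
ee_rot: [0.0, 0.976, 0.217, 0.0]
force: [-0.3, 0.4, -0.3]
finger_gap: 0.145
gripper_force: 30.0
```

>>> servo_tool(moves=[-1,0,0,0.015,0,0,1,-1,0,0,0.005,0,0,0.5])

```text
time: 15.5
eef_pos: [0.5449, -0.1321, 0.1388]
ee_rot: [0.0, 0.99, 0.14, 0.0]
force: [0.2, 2.0, 4.5]
finger_gap: 0.152
gripper_force: 30.7
```

```bash
python3 -c "
from st import *
s=st();print(s['wrist_torque'],s['joint_torque'][5])"
```

```text
t 15.5 [ 0.5449 -0.1321  0.1388] yaw 16.1 j6 0.934 axis z xy [ 0.0007 -0.0007] F [0.2 2.  4.5] tool err mm -0.5 -0.2 gap 0.15244967031437506
[ 0.34591977 -0.01259261  0.83073899] 0.7187679223716259
```

>>> servo_tool(moves=[-1,0,0,0,0,0,0.7,-1,0,0,0,0,0,0])

```text
time: 15.7
eef_pos: [0.5452, -0.1319, 0.1389]
ee_rot: [0.0, 0.994, 0.105, 0.001]
force: [2.1, 2.1, 1.7]
finger_gap: 0.159
gripper_force: 31.4
```

```bash
python3 -c "
from st import *
s=st();print(s['wrist_torque'],s['joint_torque'][5])
a=bot.capture('side');c=bot.capture('scene')
cv2.imwrite('pics/m7.png',np.hstack([cv2.resize(x,None,fx=4,fy=4,interpolation=2) for x in(a[100:200,230:330],c[180:280,150:250])]))"
```

```text
t 15.7 [ 0.5452 -0.1319  0.1389] yaw 12.1 j6 1.005 axis z xy [ 0.0017 -0.0006] F [2.1 2.1 1.7] tool err mm -0.9 -0.1 gap 0.15933545094379714
[ 0.55926228 -0.54115245  0.8230852 ] 1.8227410688996315
```

View pics/m7.png

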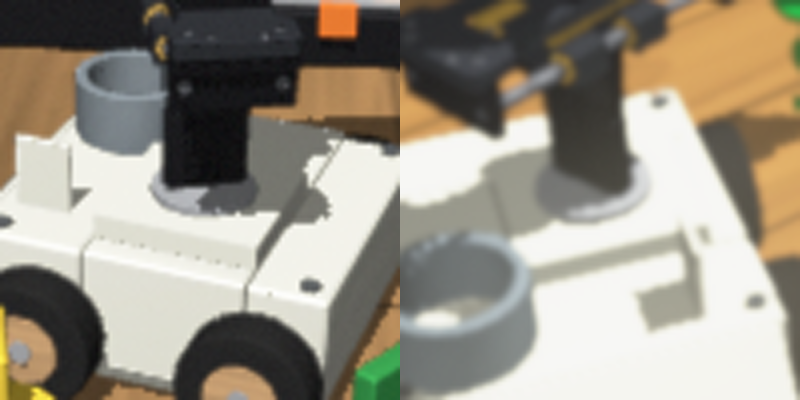

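>>> servo_tool(moves=[-1,0,0,0.02,0,0,0,-1,0,0,0,0,0,0.2,-1,0,0,0,0,0,0])

```text
time: 16.1
eef_pos: [0.5454, -0.1321, 0.1388]
ee_rot: [0.001, 0.995, 0.096, 0.001]
force: [1.4, 3.0, 11.7]
finger_gap: 0.164
gripper_force: 32.8
```

It is down hard at the expected home height (0.1388 m) and no longer turns. I'll unload it and let go.

>>> servo_tool(moves=[-1,0,0,-0.02,0,0,-0.7,0,0,0,0,0,0,0,1,0,0,0,0,0,0,1,0,0,0,0,0,0,1,0,0,0,0,0,0])

```text
time: 16.6
eef_pos: [0.5444, -0.1321, 0.1383]
ee_rot: [-0.0, 0.991, 0.131, -0.0]
force: [0.1, 0.3, -0.5]
finger_gap: 0.434
gripper_force: 0.0
```

>>> servo_tool(moves=[1,0,0,0,0,0,0,1,0,0,0,0,0,0,1,0,0,0,0,0,0,1,0,0,0,0,0,0])

```text
time: 17.0
eef_pos: [0.5446, -0.132, 0.1384]
ee_rot: [0.0, 0.991, 0.131, -0.0]
force: [-0.5, -1.1, -0.2]
finger_gap: 0.775
gripper_force: 0.0
```

>>> servo_tool(moves=[1,0,0,-0.4,0,0,0,1,0,0,-0.8,0,0,0,1,0,0,-0.9,0,0,0,1,0,0,-0.9,0,0,0,1,0,0,-0.9,0,0,0])

```text
time: 17.5
eef_pos: [0.5443, -0.1319, 0.296]
ee_rot: [0.0, 0.991, 0.131, 0.0]
force: [0.2, -0.7, -0.5]
finger_gap: 0.999
gripper_force: 0.0
```

>>> servo_tool(moves=[1,-0.7,0,0,0,0,0,1,-0.7,0,0,0,0,0,1,-0.7,0,0,0,0,0,1,0,0,0,0,0,0,1,0,0,0,0,0,0])

```text
time: 18.0
eef_pos: [0.4636, -0.154, 0.2949]
ee_rot: [0.0, 0.991, 0.131, 0.0]
force: [0.1, -0.6, -0.3]
finger_gap: 1.0
gripper_force: 0.0
```

```bash
python3 -c "
from st import *
st();C=cam('wrist');R,t,f,cx,cy=C;p=R@np.array([.5446,-.132,.118])+t;u,v=(f*p[:2]/p[2]+[cx,cy]).astype(int);print(u,v)
a=bot.capture('side');c=bot.capture('scene');w=bot.capture('wrist')
v0=max(v-50,0);u0=max(u-50,0)
W=cv2.resize(w[v0:v0+100,u0:u0+100],(400,400));print(v0,u0)
cv2.imwrite('pics/m8.png',cv2.resize(np.hstack([cv2.resize(x,None,fx=4,fy=4,interpolation=2) for x in(a[90:190,230:330],c[170:270,150:250])]+[W]),(798,266)))"
```

```text
t 18.0 [ 0.4636 -0.154   0.2949] yaw 15.0 j6 0.853 axis z xy [ 0.001  -0.0004] F [ 0.1 -0.6 -0.3] tool err mm 83.6 -0.4 gap 1.0000210370396005
284 122
72 234
```

View pics/m8.png

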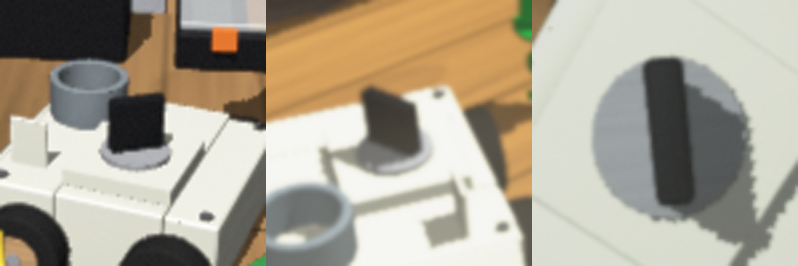

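Run:
```python
from h import *
C=cam("wrist");w=bot.capture("wrist");x0,y0=245,80;sub=w[y0:165,x0:325].astype(int);g=sub.mean(2);sat=sub.max(2)-sub.min(2)
n,l,st,ce=cv2.connectedComponentsWithStats(((g<70)&(sat<25)).astype(np.uint8));i=1+np.argmax(st[1:,4])
c=max(cv2.findContours((l==i).astype(np.uint8),0,2)[0],key=cv2.contourArea)
print(cv2.minAreaRect(np.array([plane(C,u+x0,v+y0,.168)[:2]*1000 for u,v in c[:,0]],np.float32)))
```

```text
((543.358154296875, -133.43092346191406), (48.315860748291016, 13.06994915008545), 21.013715744018555)
```

The bolt looks seated. The paddle now stands at 21°, a turn of about 64°, so I'll regrip it squarely and check that it's at the stop.

>>> servo_tool(moves=[1,0,0,0,0,0,-1,1,0.7,0.07,0,0,0,0,1,0.7,0.07,0,0,0,0,1,0.7,0.07,0,0,0,0,1,0,0,0,0,0,0])

```text
time: 18.7
eef_pos: [0.5475, -0.1305, 0.2935]
ee_rot: [-0.0, 0.983, 0.184, -0.0]
force: [-0.4, 0.1, -0.4]
finger_gap: 1.002
gripper_force: 0.0
```

>>> servo_tool(moves=[1,0,0,0.95,0,0,0,1,0,0,0.95,0,0,0,1,0,0,0.95,0,0,0,1,0,0,0.95,0,0,0,1,0,0,0,0,0,0])

```text
time: 19.2
eef_pos: [0.5427, -0.1307, 0.1384]
ee_rot: [-0.002, 0.983, 0.183, -0.003]
force: [0.2, 0.3, -0.2]
finger_gap: 1.001
gripper_force: 0.0
```

>>> servo_tool(moves=[-1,0,0,0.04,0,0,0,-1,0,0,0,0,0,0,-1,0,0,0,0,0,0,-1,0,0,0,0,0,0,-1,0,0,0,0,0,0])

```text
time: 19.7
eef_pos: [0.5451, -0.1316, 0.1417]
ee_rot: [0.0, 0.983, 0.183, 0.001]
force: [-0.9, -0.8, -0.3]
finger_gap: 0.636
gripper_force: 0.0
```

>>> servo_tool(moves=[-1,0,0,0,0,0,0,-1,0,0,0,0,0,0,-1,0,0,0,0,0,0,-1,0,0,0,0,0,0,-1,0,0,0,0,0,0])

```text
time: 20.2
eef_pos: [0.5449, -0.1315, 0.1408]
ee_rot: [0.0, 0.983, 0.183, -0.0]
force: [0.9, -0.6, 0.3]
finger_gap: 0.215
gripper_force: 0.0
```

>>> servo_tool(moves=[-1,0,0,0,0,0,0,-1,0,0,0,0,0,0,-1,0,0,0,0,0,0,-1,0,0,0,0,0,0])

```text
time: 20.6
eef_pos: [0.545, -0.1316, 0.1408]
ee_rot: [0.0, 0.983, 0.183, 0.0]
force: [0.7, -1.9, -1.3]
finger_gap: 0.145
gripper_force: 30.0
```

```bash
python3 -c "
from st import *
s=st();print(s['wrist_torque'])"
```

```text
t 20.6 [ 0.545  -0.1316  0.1408] yaw 21.1 j6 0.849 axis z xy [ 0.0002 -0.0003] F [ 0.7 -1.9 -1.3] tool err mm -0.8 0.1 gap 0.14495352861131428
[-0.49496483 -0.13348954  0.00145963]
```

Now a light press with a 6° clockwise turn.

>>> servo_tool(moves=[-1,0,0,0.02,0,0,0.5,-1,0,0,0,0,0,0.5,-1,0,0,0,0,0,0])

```text
time: 20.9
eef_pos: [0.5451, -0.1317, 0.1408]
ee_rot: [0.001, 0.991, 0.131, 0.0]
force: [-1.4, -1.3, 7.0]
finger_gap: 0.153
gripper_force: 31.1
```

```bash
python3 -c "
from st import *
s=st();print(s['wrist_torque'])"
```

```text
t 20.9 [ 0.5451 -0.1317  0.1408] yaw 15.1 j6 0.954 axis z xy [ 0.0007 -0.0011] F [-1.4 -1.3  7. ] tool err mm -0.8 0.1 gap 0.15275770145921905
[-0.39058293  0.35361476  0.83081508]
```

It's at the hard stop and doesn't sink. I'll release and retreat.

>>> servo_tool(moves=[-1,0,0,-0.02,0,0,-0.7,0,0,0,0,0,0,0,1,0,0,0,0,0,0,1,0,0,0,0,0,0,1,0,0,0,0,0,0])

```text
time: 21.4
eef_pos: [0.5449, -0.1314, 0.1408]
ee_rot: [-0.0, 0.986, 0.167, 0.0]
force: [0.2, 0.2, -0.3]
finger_gap: 0.426
gripper_force: 0.0
```

>>> servo_tool(moves=[1,0,0,0,0,0,0,1,0,0,0,0,0,0,1,0,0,0,0,0,0,1,0,0,0,0,0,0])

```text
time: 21.8
eef_pos: [0.5449, -0.1315, 0.1408]
ee_rot: [0.0, 0.986, 0.167, 0.0]
force: [0.2, -0.0, 0.5]
finger_gap: 0.762
gripper_force: 0.0
```

>>> servo_tool(moves=[1,0,0,-0.4,0,0,0,1,0,0,-0.8,0,0,0,1,0,0,-0.9,0,0,0,1,0,0,-0.9,0,0,0,1,0,0,-0.9,0,0,0])

```text
time: 22.3
eef_pos: [0.5446, -0.1314, 0.2984]
ee_rot: [0.0, 0.986, 0.167, -0.0]
force: [-0.1, -0.2, -0.8]
finger_gap: 0.998
gripper_force: 0.0
```

>>> servo_tool(moves=[1,-0.7,0,0,0,0,0,1,-0.7,0,0,0,0,0,1,-0.7,0,0,0,0,0,1,0,0,0,0,0,0,1,0,0,0,0,0,0])

```text
time: 22.8
eef_pos: [0.4657, -0.1594, 0.2972]
ee_rot: [0.0, 0.986, 0.167, 0.0]
force: [0.2, -0.3, 0.2]
finger_gap: 1.0
gripper_force: 0.0
```

Run:
```python
from st import *
st();C=cam("wrist");w=bot.capture("wrist");x0,y0=235,70;sub=w[y0:175,x0:335].astype(int);g=sub.mean(2);sat=sub.max(2)-sub.min(2)
n,l,st_,ce=cv2.connectedComponentsWithStats(((g<70)&(sat<25)).astype(np.uint8));i=1+np.argmax(st_[1:,4])
c=max(cv2.findContours((l==i).astype(np.uint8),0,2)[0],key=cv2.contourArea)
print(cv2.minAreaRect(np.array([plane(C,u+x0,v+y0,.168)[:2]*1000 for u,v in c[:,0]],np.float32)))
# side/scene unchanged vs. earlier views
for n_ in("side","scene"):
    d=np.abs(bot.capture(n_).astype(int)-cv2.imread(f"pics/{n_}0.png")).max(2)>60
    k,l,s_,ce=cv2.connectedComponentsWithStats(d.astype(np.uint8));print(n_,[tuple(s_[j]) for j in range(1,k) if s_[j][4]>60])
bot.job_done()
```

```text
t 22.8 [ 0.4657 -0.1594  0.2972] yaw 19.2 j6 0.771 axis z xy [ 0.001  -0.0004] F [ 0.2 -0.3  0.2] tool err mm 83.2 0.0 gap 0.9996367932588004
((543.4107666015625, -132.75079345703125), (48.12919998168945, 12.966453552246094), 19.5801944732666)
side [(np.int32(294), np.int32(0), np.int32(63), np.int32(83), np.int32(2982)), (np.int32(355), np.int32(0), np.int32(47), np.int32(60), np.int32(1540)), (np.int32(311), np.int32(0), np.int32(249), np.int32(240), np.int32(16159)), (np.int32(267), np.int32(125), np.int32(28), np.int32(29), np.int32(509)), (np.int32(521), np.int32(125), np.int32(39), np.int32(47), np.int32(1155)), (np.int32(473), np.int32(133), np.int32(26), np.int32(40), np.int32(500)), (np.int32(518), np.int32(146), np.int32(4), np.int32(29), np.int32(69)), (np.int32(519), np.int32(201), np.int32(41), np.int32(12), np.int32(243)), (np.int32(538), np.int32(218), np.int32(22), np.int32(34), np.int32(205)), (np.int32(257), np.int32(227), np.int32(38), np.int32(41), np.int32(1177)), (np.int32(459), np.int32(235), np.int32(82), np.int32(45), np.int32(1121)), (np.int32(492), np.int32
[... 807 characters left out ...]
nt32(121), np.int32(41), np.int32(25), np.int32(795)), (np.int32(81), np.int32(150), np.int32(36), np.int32(10), np.int32(183)), (np.int32(179), np.int32(150), np.int32(25), np.int32(22), np.int32(311)), (np.int32(300), np.int32(154), np.int32(29), np.int32(27), np.int32(488)), (np.int32(0), np.int32(167), np.int32(111), np.int32(57), np.int32(1830)), (np.int32(34), np.int32(174), np.int32(159), np.int32(69), np.int32(2692)), (np.int32(312), np.int32(193), np.int32(11), np.int32(12), np.int32(75)), (np.int32(174), np.int32(203), np.int32(35), np.int32(33), np.int32(593)), (np.int32(0), np.int32(245), np.int32(107), np.int32(70), np.int32(4168))]
the job is handed in; nothing more can be done
```

The bolt is screwed into the well to its hard stop, with its flange flat on the boss; I let go, backed the arm clear, and handed the job in at about 23 s, with no other object seen to move.

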